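Slide a row of batteries home in its cradle

TASK

Set the filler block squarely behind the row of four batteries and with it push the row in one straight line into the cradle until the sprung pad at its far end gives way and the first battery is pressed firmly (10 to 15 N, for a moment) on the steel bracket behind the pad, never with more than 25 N. Then let go: batteries and block stay standing, tight together, the pad still under load. Keep the gripper off the batteries, let none tip or turn out of line, and leave the other things on the bench where they are.

Things in the scene. Friction and masses are not known exactly. Their poses are not given: they have to be found in the camera images.
- cradle: Battery cradle fixed to the bench: two grey steel rails 40 mm high, 222 mm long, 104.4 mm apart inside, no floor (batteries slide on the bench top). Origin on the bench, mid-lane, where the straight rails begin; x points into the lane, y across it, z up. The rails' near ends flare outward (see mouth); a steel end bracket is clamped across the lane (see bracket_range).
- mouth (a point): Point of the cradle on the bench, mid-lane, 52 mm before its origin, at the open ends of the flares: each rail flares outward at 12 degrees, from the 103 mm wide throat 6 mm past the origin to about 127 mm here.
- bracket_range (a point): Point of the cradle 142.5 mm past its origin: the middle of the bracket's range, NOT the bracket. The rigid bracket, 52 mm high, is clamped with its face anywhere from 130 to 155 mm along the cradle's x: unmeasured, to be seen or felt. A 34 mm square pad stands 5 mm out of its face on springs: 1.5 N to move it, 3.5 N when flush, where the battery meets the steel.
- battery1: Sealed battery, black with grey lid and two brass tabs on top; 25 mm thick (x), 96 mm wide (y), 62 mm high (68 with tabs), 0.28 to 0.42 kg; slides with 0.7 to 1.5 N. Origin under its centre, x roughly along the cradle's x. First of a row of four before the mouth, nearest the cradle; gaps about 9 mm, each up to 3 mm and 3 degrees out of line.
- battery2: The second battery of the row, the same as battery1.
- battery3: The third battery of the row, the same as battery1.
- battery4: The fourth and last battery of the row, the same as battery1; the filler block goes behind it (on its -x side).
- filler: Loose grey plastic block, 0.4 kg: body 104 mm long (x), 92 mm wide (y), 34 mm high, with an upright grip rib across the middle of its top, 18 mm thick (x), 70 mm wide (y), from 34 to 76 mm above the bench. Origin under its centre. Starts behind the row, turned up to 35 degrees and up to 40 mm aside; either 92 mm wide end may lead. It ends flat against battery4, partly in the mouth.
- jar: Bystander: white lidded jar, 62 mm across, 72 mm high; origin under its centre.
- tape: Bystander: black tape roll lying flat, 92 mm across, 24 mm high; origin under its centre.
- meter: Bystander: yellow and black hand multimeter lying on its back, 82 x 150 x 47 mm; origin under its centre.
- screwdriver: Bystander: screwdriver lying on the bench; x points to its tip.
- spanner: Bystander: steel spanner lying on the bench; x along it.
- lug_tray: Bystander: small clear open tray of brass lugs, 90 x 110 x 35 mm; origin under its centre.
- bottle: Bystander: amber bottle, 54 mm across, 120 mm high; origin under its centre.

How it is judged:
On the way, in this order (a step that is already met when the one before it is completed fails the run):
1. the filler block stands upright behind the row and bears squarely on the last battery (contact force between filler and battery4 above 0.3 N and height (world z) of filler below 0.006 m and angle between the x axis of filler and the x axis of cradle, either way round below 0.08 rad and angle between filler's own z axis and vertical below 0.06 rad), for 0.1 s.
2. the row is in the cradle, closed up, and pressed on the bracket with at least 7 N (contact force between battery1 and cradle above 7 N and x of battery1 in the frame of battery2 between 0.02 and 0.0268 m and y of battery1 in the frame of battery2 between -0.0085 and 0.0085 m and x of battery2 in the frame of battery3 between 0.02 and 0.0268 m and y of battery2 in the frame of battery3 between -0.0085 and 0.0085 m and x of battery3 in the frame of battery4 between 0.02 and 0.0268 m and y of battery3 in the frame of battery4 between -0.0085 and 0.0085 m and x of battery4 in the frame of filler below 0.0665 m and y of filler in the frame of battery4 between -0.012 and 0.012 m and x of battery1 in the frame of cradle above 0.105 m and x of battery4 in the frame of cradle above 0.02 m and y of battery1 in the frame of cradle between -0.005 and 0.005 m and angle between the x axis of each of battery1, battery2, battery3, battery4 and the x axis of cradle, either way round below 0.06 rad and angle between each of battery1, battery2, battery3, battery4's own z axis and vertical below 0.05 rad and y of battery2 in the frame of cradle between -0.005 and 0.005 m and y of battery3 in the frame of cradle between -0.005 and 0.005 m and y of battery4 in the frame of cradle between -0.005 and 0.005 m), for 0.2 s.
At the end, for the whole second after the job is handed in: All four batteries stand upright between the rails (5 mm of the centre line, 3 degrees), under 1.8 mm apart, the first bearing on the sprung pad (over 0.8 N); the filler block stands behind them, within 2 mm of the last, 12 mm and 4.5 degrees of in line; all at rest and released (x of battery1 in the frame of battery2 between 0.02 and 0.0268 m and y of battery1 in the frame of battery2 between -0.0085 and 0.0085 m and x of battery2 in the frame of battery3 between 0.02 and 0.0268 m and y of battery2 in the frame of battery3 between -0.0085 and 0.0085 m and x of battery3 in the frame of battery4 between 0.02 and 0.0268 m and y of battery3 in the frame of battery4 between -0.0085 and 0.0085 m and x of battery4 in the frame of filler below 0.0665 m and y of filler in the frame of battery4 between -0.012 and 0.012 m and x of battery1 in the frame of cradle above 0.105 m and x of battery4 in the frame of cradle above 0.02 m and y of battery1 in the frame of cradle between -0.005 and 0.005 m and angle between the x axis of each of battery1, battery2, battery3, battery4 and the x axis of cradle, either way round below 0.06 rad and angle between each of battery1, battery2, battery3, battery4's own z axis and vertical below 0.05 rad and y of battery2 in the frame of cradle between -0.005 and 0.005 m and y of battery3 in the frame of cradle between -0.005 and 0.005 m and y of battery4 in the frame of cradle between -0.005 and 0.005 m and angle between the x axis of filler and the x axis of cradle, either way round below 0.08 rad and angle between filler's own z axis and vertical below 0.06 rad and linear speed of each of battery1, battery2, battery3, battery4, filler below 0.01 m/s and contact force between battery1 and cradle above 0.8 N and height (world z) of filler below 0.004 m); the robot touches nothing.
It fails at once if more than 25 N between battery 1 and the cradle or between the filler block and the last battery (contact force between battery1 and cradle above 25 N or contact force between filler and battery4 above 25 N).
It fails at once if the gripper touches a battery (contact force between any of the fingers, the arm and battery1 above 0.5 N or contact force between any of the fingers, the arm and battery2 above 0.5 N or contact force between any of the fingers, the arm and battery3 above 0.5 N or contact force between any of the fingers, the arm and battery4 above 0.5 N).
It fails at once if a battery tips or turns out of line by more than 17 degrees (angle between any of battery1, battery2, battery3, battery4's own z axis and vertical above 0.3 rad or angle between the x axis of any of battery1, battery2, battery3, battery4 and the x axis of cradle, either way round above 0.3 rad).
It fails at once if a bystander is moved by more than 20 mm (distance of any of jar, tape, meter, screwdriver, spanner, lug_tray, bottle from where it was at the start of the episode above 0.02 m).
It also fails if it takes over 72 s, if anything falls off the work surface, if the arm or the gripper's body presses on something with over 40 N, if the wrist force passes 120 N, or if a joint passes its speed limit or range.

ROBOT

A 6-joint arm with a two-finger parallel gripper is mounted at the origin on the work surface. World frame = base frame: x ahead of the robot, y to its left, z up, the work surface at z = 0. Lengths are in m, angles in rad, forces in N, time in s.
With the tool pointing down it reaches from about 0.425 to 0.95 m from the base axis. Payload 3.5 kg.
Tool frame: the origin (TCP) lies between the finger pads; the fingertips stand 25 mm ahead of it and the grasp point (between the pads) lies 6 mm ahead of it (ctrl.finger_overhang is the distance from the TCP to the fingertips, in m); x points along the fingers, y is the direction in which the jaws open and shut, and the axes are right-handed (so a half turn about x gives the same grasp; the last joint's range is limited). The gripper opens to 85 mm and grips with 20 to 120 N. Pads are 22 mm wide; open, the fingers measure 114 mm over their backs; the gripper's body (76 mm by 85 mm) begins 54 mm behind the grasp point. The pads swing forward as they close: fully open they stand 13 mm farther back than shut.
Start: joints at [1.176, 0.286, 1.577, -0, 1.279, -0.15], TCP at [0.164, 0.655, 0.256] pointing down, gripper open.
Joint ranges: [-2.77, 2.77], [-0.9, 2.22], [0.21, 2.48], [-1.53, 4.67], [0.24, 2.81], [-2.84, 2.84]. Speed limits (rad/s): [2.79, 2.79, 3.14, 3.14, 3.14, 3.14].

INTERFACE

Orientations are given as a unit quaternion [x, y, z, w].
In Python, from plant import ctrl gives the robot as it stands.
- The arm moves only by the tool play_rows, never from a script. Its argument "targets" is a list of rows, each an object with "delta_pos": the shift along the world's x, y, z normalised to -1 to 1, where 1 is 1000 mm, a list of three; "delta_rot": the turn, a rotation vector about the world's x, y, z normalised to -1 to 1, where 1 is pi rad, a list of three; "claw": the finger opening in mm, from 0 to 85.4. In form: [{"delta_pos": [tx, ty, tz], "delta_rot": [wx, wy, wz], "claw": claw}, ...]. A call has 1 to 20 rows; each row is the pose to reach, as a shift and turn from the pose measured when the call began, turning the shorter way round; what a row does not reach only later rows make up. A row lasts 1/12 s, in which the tool goes at most 41.7 mm and 7.16 degrees, less where a joint would pass 70% of its speed; a pose out of reach is approached as far as the arm can. A call with a number of a shift or a turn outside -1 to 1 is refused whole. A call with a gripper value outside its range is refused whole. The fingers move at their own pace and stop on an object; "newtons" is the grip in N (left out, the last holds). Time passes only in rows, so rows that repeat a pose let the fingers close. It gives the time, the measured TCP pose, the force and the opening at its end, in the units of the state.
- ctrl.get_state(): the state, without advancing time (a new reading comes with each control period).
- ctrl.read_camera(name): name is "scene" or "top" or "wrist"; returns the picture (480x640x3 uint8, blue, green, red); there is no depth.
- ctrl.calibration(name): a dict with "fx", "fy", "cx", "cy" (pixels), "camera_from_world" (4x4, takes a point from world to camera coordinates). Camera axes: x right, y down, z forward; pixel columns grow to the right and rows downward; lengths in m; the calibration is good to about 2 mm. A picture is of the moment at which its call begins: read the wrist's pose just before it. calibration takes no time and is no camera call; for the wrist camera it gives the pose at the moment of the call.
- ctrl.sign_off(): hands the job in, once; it reports no verdict.
The state is a dict: "time": time; "qpos": joint angles; "dq": joint speeds; "joint_efforts": joint torques, N m; "eef_pos": TCP position; "tcp_rot": TCP orientation; "contact_force": force on the tool from outside, world axes, zero at the start; "wrist_torque": the same for the moment, N m; "opening": opening from 0.0 (shut) to 1.0 (fully open).
Only numpy, scipy, OpenCV 4.12 (cv2) and the standard library are available. Lean on these libraries where they do the work, as an engineer would, in place of code of your own. Each camera call takes 0.05 s, during which the arm holds its last target. There are 200 camera calls.

## Working session

There is one attempt and no reset: what is moved stays moved. The work goes in short steps, Python scripts to look and compute and a tool call to move; the robot and the scene stay as the last step left them, time stands still between calls to the robot, and variables do not carry over. Pictures are saved under pics/ and viewed, about 8 in all and at most 12, crops included, and the job is handed in when it is done.

Besides the shell and the picture viewer there is one more tool, called after "Request:" as a command line: name --argument value ..., lists and objects as JSON in quotes. play_rows: Moves the arm, as the interface text tells. Its arguments: {"type":"object","properties":{"targets":{"type":"array"},"newtons":{"type":"number"}},"required":["targets"]}

```bash
mkdir -p pics; ls; python3 - <<'E'
from plant import ctrl
import cv2
for n in ("top","scene"):
    cv2.imwrite(f"pics/{n}0.png",ctrl.read_camera(n)); c=ctrl.calibration(n); print(n,c['fx'],c['cx'],c['cy'],c['camera_from_world'])
print(ctrl.get_state())
E
```

```text
pics
top 594.5925534453715 327.70084467207533 241.99800521396614 [[-0.02439542 -0.99919634  0.03180482  0.06574351]
 [-0.99677233  0.0218776  -0.07724182  0.54441083]
 [ 0.07648393 -0.03358651 -0.99650497  1.12482987]
 [ 0.          0.          0.          1.        ]]
scene 517.6266406981644 317.62705634768446 239.4829720313988 [[-0.03637728  0.99929182  0.00962041 -0.06899422]
 [ 0.75166451  0.03370419 -0.65868391 -0.40741882]
 [-0.65854169 -0.01672981 -0.75235826  1.54454432]
 [ 0.          0.          0.          1.        ]]
{'time': 0.1, 'qpos': array([ 1.17602918e+00,  2.87138132e-01,  1.57804905e+00,  1.84208535e-06,
        1.27858821e+00, -1.49994134e-01]), 'dq': array([ 0.00122969, -0.0017068 , -0.00273275, -0.00049498,  0.00126239,
        0.00242932]), 'joint_efforts': array([ 1.41221120e-03, -4.07294905e+01, -2.93700171e+01, -1.24555654e-04,
        3.42780091e-03,  7.99931513e-06]), 'eef_pos': array([0.16333208, 0.65437959, 0.25503473]), 'tcp_rot': array([ 0.08558149,  0.70202547, -0.08706768,  0.70160905]), 'contact_force': array([0.18952709, 0.38010937, 0.4263502 ]), 'wrist_torque': array([-0.01728245, -0.01909745, -0.00711875]), 'opening': 0.9973848010305374}
```

View pics/top0.png

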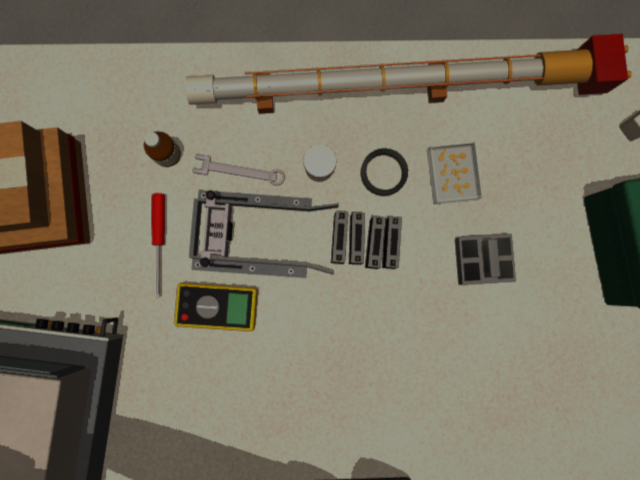

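View pics/scene0.png

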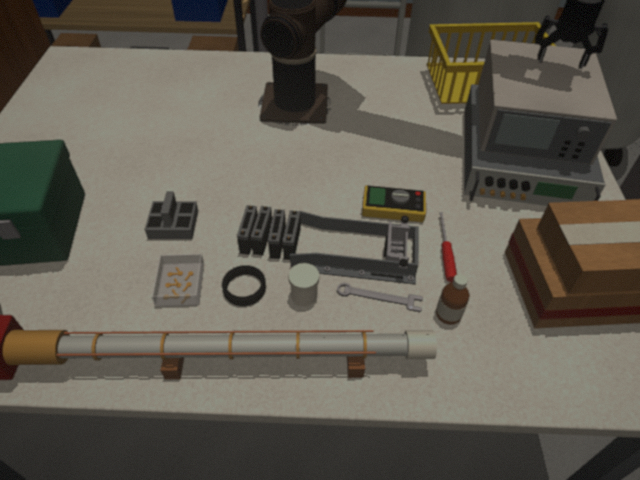

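The top view shows the cradle at px (190–340, 190–275) opening to the right (world −y), the batteries at x=335–400 and the filler near (485, 258). Next, an enlarged crop.

```bash
python3 - <<'E'
import cv2
im=cv2.imread("pics/top0.png")[180:292,180:360]
a=cv2.resize(im,None,fx=4.4,fy=4.4,interpolation=cv2.INTER_CUBIC)[:300*2]
im=cv2.imread("pics/top0.png")[200:295,320:530]
b=cv2.resize(im,None,fx=3.8,fy=3.8,interpolation=cv2.INTER_CUBIC)
cv2.imwrite("pics/c1.png",cv2.convertScaleAbs(a,alpha=1.3)); cv2.imwrite("pics/c2.png",cv2.convertScaleAbs(b,alpha=1.3))
E
cat > h.py <<'E'
from plant import ctrl
import numpy as np, cv2
from scipy.spatial.transform import Rotation as R
def ray(cal,uv,z):
    """world points of pixels uv on plane z"""
    T=np.array(cal['camera_from_world']); uv=np.atleast_2d(uv).astype(float)
    d=np.c_[(uv[:,0]-cal['cx'])/cal['fx'],(uv[:,1]-cal['cy'])/cal['fy'],np.ones(len(uv))]@T[:3,:3]
    o=-T[:3,:3].T@T[:3,3]
    return o+d*((z-o[2])/d[:,2])[:,None]
def proj(cal,p):
    T=np.array(cal['camera_from_world']); q=np.atleast_2d(p)@T[:3,:3].T+T[:3,3]
    return np.c_[q[:,0]/q[:,2]*cal['fx']+cal['cx'],q[:,1]/q[:,2]*cal['fy']+cal['cy']]
E
```

```text
(no output)
```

View pics/c1.png

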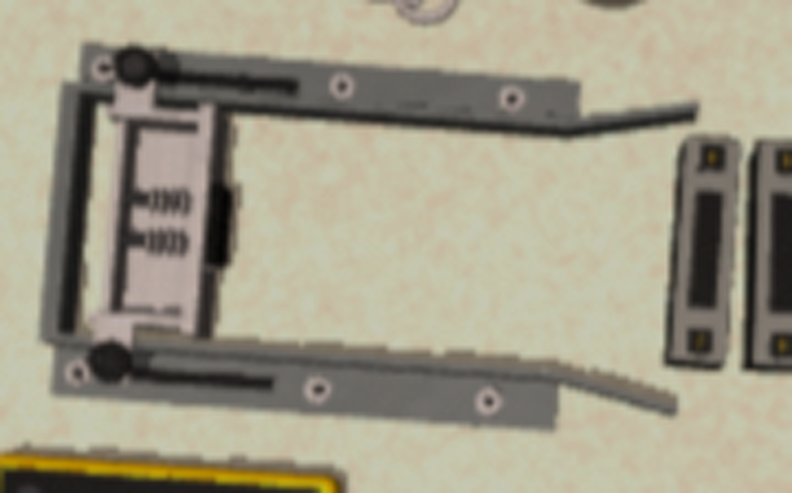

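View pics/c2.png

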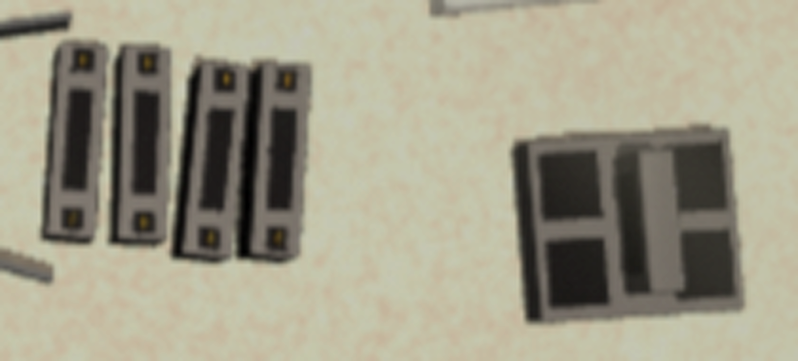

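c1 shows the rails' inner edges. The upper one runs (240,115)–(565,137) at bench level, the lower one (240,338)–(560,365) at its top, and the pad is at (222,225). c2 shows the battery tabs, for example b1 at (83,60)/(72,217) and b4 at (288,80)/(277,237). The filler's rib top is at (640–684,148–293).

```bash
python3 - <<'E'
from h import *
c=ctrl.calibration("top")
A=lambda p:np.array(p,float)/4.4+180-.4
B=lambda p:np.array(p,float)/3.8+[320,200]-.4
up=ray(c,A([[565,137],[240,115]]),0)[:,:2]; lo=ray(c,A([[560,365],[240,338]]),.04)[:,:2]
an=lambda v:np.degrees(np.arctan2(v[1],v[0]))
print("rails",up,lo,an(up[1]-up[0]),an(lo[1]-lo[0]))
d=up[1]-up[0]+lo[1]-lo[0]; d/=np.linalg.norm(d); n=np.array([-d[1],d[0]])
print("width",(lo.mean(0)-up.mean(0))@n, "dir",d,an(d))
# origin: where straight begins = mean of rail near ends
mid=(up.mean(0)+lo.mean(0))/2; s0=((up[0]+lo[0])/2-mid)@d
O=mid+d*s0; print("O",O)
loc=lambda p:np.c_[(p-O)@d,(p-O)@n]*1e3
for i,t in enumerate([[[83,60],[72,217]],[[147,63],[143,222]],[[226,79],[209,237]],[[288,80],[277,237]]]):
    w=ray(c,B(t),.068)[:,:2]; v=w[0]-w[1]; print("b",i+1,w.mean(0),loc(w.mean(0)),"sep",np.linalg.norm(v),"ang",an(v)+90-an(d))
r=ray(c,B([[640,150],[672,148],[684,290],[650,293]]),.076)[:,:2]
print("rib",r.mean(0),loc(r.mean(0)),an(r[0]+r[1]-r[2]-r[3])+90-an(d),np.ptp(r,0))
f=ray(c,B([[527,140],[730,130],[743,307],[537,320]]),.034)[:,:2]
print("body",f.mean(0),loc(f.mean(0)),an(f[0]+f[1]-f[2]-f[3])+90-an(d),an(f[0]-f[1]+f[3]-f[2])-an(d))
print("pad",loc(ray(c,A([[230,225],[228,265]]),.035)[:,:2]),"mouthends",loc(ray(c,A([[697,108],[675,405]]),.04)[:,:2]))
s=ctrl.get_state(); print(R.from_quat(s['tcp_rot']).as_matrix().round(3))
E
```

```text
rails [[0.6097735  0.0896369 ]
 [0.62256244 0.23398433]] [[0.5062719  0.09399198]
 [0.52094844 0.23025754]] 84.93691136309236 83.85263162490584
width 0.10210065678153077 dir [0.09741123 0.99524422] 84.40988292243583
O [0.5580227  0.09181444]
b 1 [0.552734   0.03173198] [[-60.31189367  -0.58915749]] sep 0.07681375979820626 ang 0.10371082430901879
b 2 [ 0.55007156 -0.0010806 ] [[-93.22778208  -1.13569326]] sep 0.07767058915756675 ang 2.5285821166845324
b 3 [ 0.54173833 -0.03622921] [[-129.02098433    3.73403256]] sep 0.07766217509087701 ang -2.31063841841231
b 4 [ 0.54079578 -0.06797495] [[-160.70755629    1.57971144]] sep 0.0769730642668005 ang -0.3119051907536914
rib [ 0.506087   -0.25038594] [[-345.63206481   18.35454066]] 7.401462983042634 [0.07011448 0.01840373]
body [ 0.50629248 -0.24976296] [[-344.99203743   18.21072355]] 6.721082120848976 7.467511412019917
pad [[143.23288747   1.98559627]
 [142.61044152  19.25517524]] mouthends [[-53.47640328 -63.50772272]
 [-53.27224936  65.14332957]]
[[-0.001  0.242  0.97 ]
 [-0.002  0.97  -0.242]
 [-1.    -0.002 -0.   ]]
```

Request:
play_rows --targets '[{"delta_pos": [0.287,-0.354,0.02],"delta_rot": [0,0,0],"claw": 85},{"delta_pos": [0.287,-0.354,0.02],"delta_rot": [0,0,0],"claw": 85},{"delta_pos": [0.287,-0.354,0.02],"delta_rot": [0,0,0],"claw": 85},{"delta_pos": [0.287,-0.354,0.02],"delta_rot": [0,0,0],"claw": 85},{"delta_pos": [0.287,-0.354,0.02],"delta_rot": [0,0,0],"claw": 85},{"delta_pos": [0.287,-0.354,0.02],"delta_rot": [0,0,0],"claw": 85},{"delta_pos": [0.287,-0.354,0.02],"delta_rot": [0,0,0],"claw": 85},{"delta_pos": [0.287,-0.354,0.02],"delta_rot": [0,0,0],"claw": 85},{"delta_pos": [0.287,-0.354,0.02],"delta_rot": [0,0,0],"claw": 85},{"delta_pos": [0.287,-0.354,0.02],"delta_rot": [0,0,0],"claw": 85},{"delta_pos": [0.287,-0.354,0.02],"delta_rot": [0,0,0],"claw": 85},{"delta_pos": [0.343,-0.904,0],"delta_rot": [0,0,0.087],"claw": 45},{"delta_pos": [0.343,-0.904,0],"delta_rot": [0,0,0.087],"claw": 45},{"delta_pos": [0.343,-0.904,0],"delta_rot": [0,0,0.087],"claw": 45},{"delta_pos": [0.343,-0.904,0],"delta_rot": [0,0,0.087],"claw": 45},{"delta_pos": [0.343,-0.904,0],"delta_rot": [0,0,0.087],"claw": 45},{"delta_pos": [0.343,-0.904,0],"delta_rot": [0,0,0.087],"claw": 45},{"delta_pos": [0.343,-0.904,0],"delta_rot": [0,0,0.087],"claw": 45},{"delta_pos": [0.343,-0.904,0],"delta_rot": [0,0,0.087],"claw": 45},{"delta_pos": [0.343,-0.904,0],"delta_rot": [0,0,0.087],"claw": 45}]' --newtons 40

```text
time: 1.77
eef_pos: [0.487, -0.0662, 0.2615]
tcp_rot: [-0.011, 0.707, 0.009, 0.707]
contact_force: [1.6, 1.6, 0.7]
opening: 0.528
```

Request:
play_rows --targets '[{"delta_pos": [0.019,-0.184,-0.06],"delta_rot": [0,0,0],"claw": 45},{"delta_pos": [0.019,-0.184,-0.06],"delta_rot": [0,0,0],"claw": 45},{"delta_pos": [0.019,-0.184,-0.06],"delta_rot": [0,0,0],"claw": 45},{"delta_pos": [0.019,-0.184,-0.06],"delta_rot": [0,0,0],"claw": 45},{"delta_pos": [0.019,-0.184,-0.06],"delta_rot": [0,0,0],"claw": 45},{"delta_pos": [0.019,-0.184,-0.06],"delta_rot": [0,0,0],"claw": 45},{"delta_pos": [0.019,-0.184,-0.06],"delta_rot": [0,0,0],"claw": 45},{"delta_pos": [0.019,-0.184,-0.06],"delta_rot": [0,0,0],"claw": 45}]'

```text
time: 2.43
eef_pos: [0.5058, -0.2496, 0.2011]
tcp_rot: [-0.01, 0.707, 0.01, 0.707]
contact_force: [-0.4, 0.6, -0.1]
opening: 0.529
```

```bash
python3 - <<'E'
from h import *
s=ctrl.get_state(); M=R.from_quat(s['tcp_rot']).as_matrix(); print(s['time'],s['eef_pos'],s['contact_force'],s['opening'],s['qpos'].round(2)); print(M.round(3),np.degrees(np.arctan2(M[1,1],M[0,1])))
c=ctrl.calibration("wrist"); im=ctrl.read_camera("wrist")
print(proj(c,[[.506,-.25,.076]]))
cv2.imwrite("pics/w1.png",im)
E
```

```text
2.4333 [ 0.50578534 -0.24957621  0.20112933] [-0.38551509  0.57376868 -0.11446314] 0.5290538663802952 [-0.64  0.1   1.9  -0.    1.14 -2.24]
[[-0.001 -0.028  1.   ]
 [-0.001  1.     0.028]
 [-1.    -0.001 -0.001]] 91.6164584761506
[[313.6363325 239.6774803]]
```

View pics/w1.png

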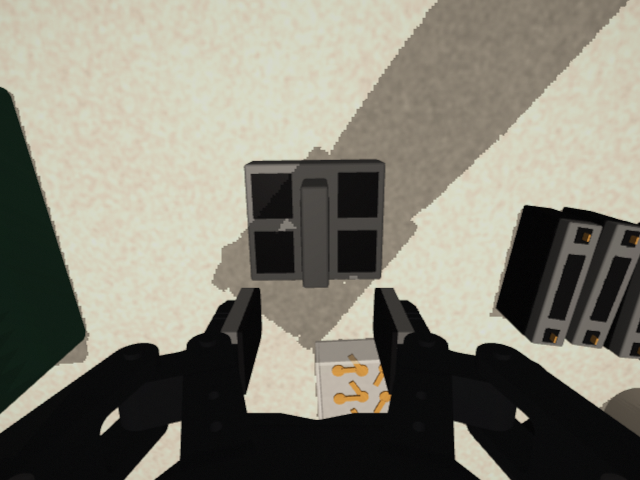

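The wrist view shows the rib centred at (315, 235), predicted (314, 240), and parallel to the pads. I go down and grip.

Request:
play_rows --targets '[{"delta_pos": [0,0,-0.04],"delta_rot": [0,0,0],"claw": 45},{"delta_pos": [0,0,-0.08],"delta_rot": [0,0,0],"claw": 45},{"delta_pos": [0,0,-0.115],"delta_rot": [0,0,0],"claw": 45},{"delta_pos": [0,0,-0.135],"delta_rot": [0,0,0],"claw": 45},{"delta_pos": [0,0,-0.135],"delta_rot": [0,0,0],"claw": 45},{"delta_pos": [0,0,-0.135],"delta_rot": [0,0,0],"claw": 45}]'

```text
time: 2.98
eef_pos: [0.5059, -0.2476, 0.0665]
tcp_rot: [-0.011, 0.708, 0.011, 0.706]
contact_force: [0.6, 0.1, 1.5]
opening: 0.53
```

Request:
play_rows --targets '[{"delta_pos": [0,0,0],"delta_rot": [0,0,0],"claw": 25},{"delta_pos": [0,0,0],"delta_rot": [0,0,0],"claw": 15},{"delta_pos": [0,0,0],"delta_rot": [0,0,0],"claw": 12},{"delta_pos": [0,0,0],"delta_rot": [0,0,0],"claw": 12},{"delta_pos": [0,0,0],"delta_rot": [0,0,0],"claw": 12},{"delta_pos": [0,0,0],"delta_rot": [0,0,0],"claw": 12},{"delta_pos": [0,0,0],"delta_rot": [0,0,0],"claw": 12},{"delta_pos": [0,0,0],"delta_rot": [0,0,0],"claw": 12}]' --newtons 40

```text
time: 3.65
eef_pos: [0.5079, -0.2489, 0.0697]
tcp_rot: [-0.012, 0.706, 0.01, 0.708]
contact_force: [-0.6, 0.2, 7.2]
opening: 0.206
```

Request:
play_rows --targets '[{"delta_pos": [0.005,0.015,0.001],"delta_rot": [0,0,-0.008],"claw": 12},{"delta_pos": [0.009,0.035,0.001],"delta_rot": [0,0,-0.016],"claw": 12},{"delta_pos": [0.014,0.055,0.001],"delta_rot": [0,0,-0.024],"claw": 12},{"delta_pos": [0.019,0.075,0.001],"delta_rot": [0,0,-0.032],"claw": 12},{"delta_pos": [0.024,0.092,0.001],"delta_rot": [0,0,-0.04],"claw": 12},{"delta_pos": [0.027,0.102,0.001],"delta_rot": [0,0,-0.04],"claw": 12},{"delta_pos": [0.027,0.102,0.001],"delta_rot": [0,0,-0.04],"claw": 12},{"delta_pos": [0.027,0.102,0.001],"delta_rot": [0,0,-0.04],"claw": 12},{"delta_pos": [0.027,0.102,0.001],"delta_rot": [0,0,-0.04],"claw": 12},{"delta_pos": [0.027,0.102,0.001],"delta_rot": [0,0,-0.04],"claw": 12}]'

```text
time: 4.48
eef_pos: [0.5348, -0.1478, 0.0707]
tcp_rot: [0.032, 0.705, -0.035, 0.707]
contact_force: [0.2, 0.1, -4.0]
opening: 0.206
```

```bash
python3 - <<'E'
from h import *
s=ctrl.get_state(); M=R.from_quat(s['tcp_rot']).as_matrix(); print(s['time'],s['eef_pos'],s['contact_force'],s['wrist_torque'],s['opening']); print(M.round(3),np.degrees(np.arctan2(M[1,1],M[0,1])))
O=np.array([.5580,.0918]);d=np.array([.0974,.9952]);n=np.array([-.9952,.0974])
p=s['eef_pos'][:2]-O; print(p@d,p@n)
im=ctrl.read_camera("top")[190:300,300:500]
cv2.imwrite("pics/t2.png",cv2.convertScaleAbs(cv2.resize(im,None,fx=4,fy=4,interpolation=cv2.INTER_CUBIC),alpha=1.3))
E
```

```text
4.4833 [ 0.53475688 -0.14780876  0.0706955 ] [ 0.16988504  0.09692858 -4.04027921] [-0.03854646  0.01176861 -0.02200627] 0.20577795400802562
[[ 0.003  0.095  0.995]
 [-0.004  0.995 -0.095]
 [-1.    -0.004  0.003]] 84.54375854609029
-0.24072252211389095 -0.0002063436482351369
```

View pics/t2.png

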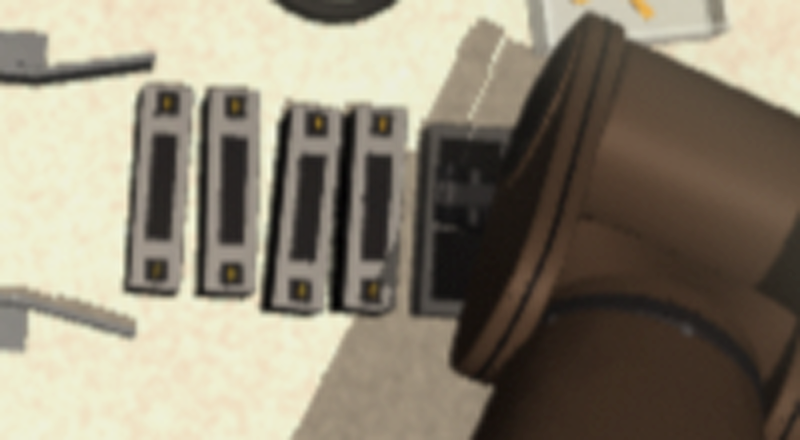

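The filler is square behind the row: its leading edge is at x≈415–425 in the crop and battery 4 ends at ≈400. It is lifted about 1 mm, since Fz equals its weight. I lower it slightly and start the push along the lane.

Request:
play_rows --targets '[{"delta_pos": [0.0003,0.003,-0.001],"delta_rot": [0,0,0],"claw": 12},{"delta_pos": [0.0006,0.006,-0.001],"delta_rot": [0,0,0],"claw": 12},{"delta_pos": [0.0009,0.009,-0.001],"delta_rot": [0,0,0],"claw": 12},{"delta_pos": [0.0012,0.012,-0.001],"delta_rot": [0,0,0],"claw": 12},{"delta_pos": [0.0015,0.015,-0.001],"delta_rot": [0,0,0],"claw": 12},{"delta_pos": [0.0018,0.018,-0.001],"delta_rot": [0,0,0],"claw": 12},{"delta_pos": [0.002,0.021,-0.001],"delta_rot": [0,0,0],"claw": 12},{"delta_pos": [0.0023,0.024,-0.001],"delta_rot": [0,0,0],"claw": 12},{"delta_pos": [0.0026,0.027,-0.001],"delta_rot": [0,0,0],"claw": 12},{"delta_pos": [0.0029,0.03,-0.001],"delta_rot": [0,0,0],"claw": 12},{"delta_pos": [0.0032,0.033,-0.001],"delta_rot": [0,0,0],"claw": 12},{"delta_pos": [0.0035,0.036,-0.001],"delta_rot": [0,0,0],"claw": 12},{"delta_pos": [0.0038,0.039,-0.001],"delta_rot": [0,0,0],"claw": 12},{"delta_pos": [0.0041,0.042,-0.001],"delta_rot": [0,0,0],"claw": 12},{"delta_pos": [0.0044,0.045,-0.001],"delta_rot": [0,0,0],"claw": 12},{"delta_pos": [0.0047,0.048,-0.001],"delta_rot": [0,0,0],"claw": 12}]'

```text
time: 5.87
eef_pos: [0.5397, -0.1007, 0.07]
tcp_rot: [0.031, 0.705, -0.036, 0.708]
contact_force: [-1.0, -6.8, -3.0]
opening: 0.204
```

```bash
cat >> h.py <<'E'
O=np.array([.5580,.0918]);d=np.array([.0974,.9952]);n=np.array([-.9952,.0974])
def rep():
    s=ctrl.get_state(); M=R.from_quat(s['tcp_rot']).as_matrix(); p=s['eef_pos'][:2]-O; f=s['contact_force']
    print(s['time'],'local',(p@d*1e3).round(1),(p@n*1e3).round(1),'z',s['eef_pos'][2].round(4),'F along',(f[:2]@d).round(2),'side',(f[:2]@n).round(2),'z',f[2].round(2),'tq',s['wrist_torque'].round(2),'yaw',np.degrees(np.arctan2(M[1,1],M[0,1])).round(2),'tilt',M[2].round(3))
E
python3 -c "
from h import *
rep()
im=ctrl.read_camera('top')[190:290,300:480]
cv2.imwrite('pics/t3.png',cv2.convertScaleAbs(cv2.resize(im,None,fx=4,fy=4,interpolation=cv2.INTER_CUBIC),alpha=1.3))"
```

```text
5.8667 local -193.4 -0.6 z 0.07 F along -6.9 side 0.3 z -2.97 tq [-1.17  0.16  0.05] yaw 84.58 tilt [-1.    -0.006  0.004]
```

View pics/t3.png

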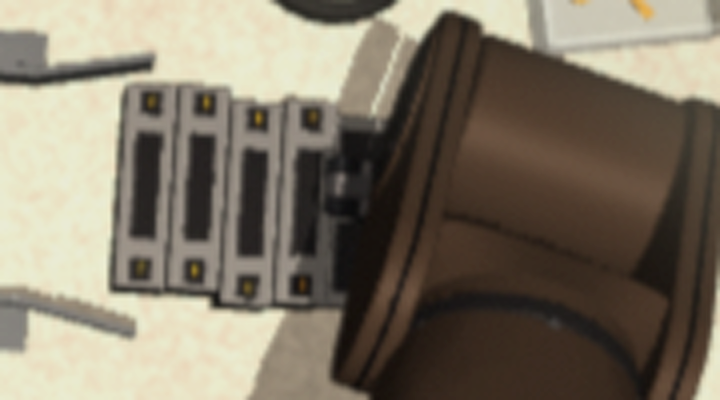

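The row is closed up and square. The tabs sit at rows 104, 103, 118 and 117, so batteries 3 and 4 are about 3–4 mm off the centre line and the flares should funnel them in. I push on.

Request:
play_rows --targets '[{"delta_pos": [0.0003,0.003,-0.0005],"delta_rot": [0,0,0],"claw": 12},{"delta_pos": [0.0006,0.006,-0.0005],"delta_rot": [0,0,0],"claw": 12},{"delta_pos": [0.0009,0.009,-0.0005],"delta_rot": [0,0,0],"claw": 12},{"delta_pos": [0.0012,0.012,-0.0005],"delta_rot": [0,0,0],"claw": 12},{"delta_pos": [0.0015,0.015,-0.0005],"delta_rot": [0,0,0],"claw": 12},{"delta_pos": [0.0018,0.018,-0.0005],"delta_rot": [0,0,0],"claw": 12},{"delta_pos": [0.002,0.021,-0.0005],"delta_rot": [0,0,0],"claw": 12},{"delta_pos": [0.0023,0.024,-0.0005],"delta_rot": [0,0,0],"claw": 12},{"delta_pos": [0.0026,0.027,-0.0005],"delta_rot": [0,0,0],"claw": 12},{"delta_pos": [0.0029,0.03,-0.0005],"delta_rot": [0,0,0],"claw": 12},{"delta_pos": [0.0032,0.033,-0.0005],"delta_rot": [0,0,0],"claw": 12},{"delta_pos": [0.0035,0.036,-0.0005],"delta_rot": [0,0,0],"claw": 12},{"delta_pos": [0.0038,0.039,-0.0005],"delta_rot": [0,0,0],"claw": 12},{"delta_pos": [0.0041,0.042,-0.0005],"delta_rot": [0,0,0],"claw": 12},{"delta_pos": [0.0044,0.045,-0.0005],"delta_rot": [0,0,0],"claw": 12},{"delta_pos": [0.0047,0.048,-0.0005],"delta_rot": [0,0,0],"claw": 12},{"delta_pos": [0.005,0.051,-0.0005],"delta_rot": [0,0,0],"claw": 12},{"delta_pos": [0.0053,0.054,-0.0005],"delta_rot": [0,0,0],"claw": 12}]'

```text
time: 7.42
eef_pos: [0.5454, -0.0471, 0.0701]
tcp_rot: [0.03, 0.705, -0.036, 0.708]
contact_force: [-0.8, -7.9, -0.4]
opening: 0.206
```

```bash
python3 -c "
from h import *
rep()"
```

```text
7.4167 local -139.5 -1.0 z 0.0701 F along -7.9 side 0.07 z -0.36 tq [-1.27  0.21  0.01] yaw 84.62 tilt [-1.    -0.008  0.005]
```

Request:
play_rows --targets '[{"delta_pos": [0.0002,0.003,0],"delta_rot": [0,0,0],"claw": 12},{"delta_pos": [0.0005,0.006,0],"delta_rot": [0,0,0],"claw": 12},{"delta_pos": [0.0007,0.009,0],"delta_rot": [0,0,0],"claw": 12},{"delta_pos": [0.001,0.012,0],"delta_rot": [0,0,-0.001],"claw": 12},{"delta_pos": [0.0012,0.015,0],"delta_rot": [0,0,-0.001],"claw": 12},{"delta_pos": [0.0014,0.018,0],"delta_rot": [0,0,-0.001],"claw": 12},{"delta_pos": [0.0017,0.021,0],"delta_rot": [0,0,-0.001],"claw": 12},{"delta_pos": [0.0019,0.024,0],"delta_rot": [0,0,-0.001],"claw": 12},{"delta_pos": [0.0021,0.027,0],"delta_rot": [0,0,-0.001],"claw": 12},{"delta_pos": [0.0024,0.03,0],"delta_rot": [0,0,-0.001],"claw": 12},{"delta_pos": [0.0026,0.033,0],"delta_rot": [0,0,-0.001],"claw": 12},{"delta_pos": [0.0029,0.036,0],"delta_rot": [0,0,-0.001],"claw": 12},{"delta_pos": [0.0031,0.039,0],"delta_rot": [0,0,-0.001],"claw": 12},{"delta_pos": [0.0033,0.042,0],"delta_rot": [0,0,-0.001],"claw": 12},{"delta_pos": [0.0036,0.045,0],"delta_rot": [0,0,-0.001],"claw": 12},{"delta_pos": [0.0038,0.048,0],"delta_rot": [0,0,-0.001],"claw": 12},{"delta_pos": [0.0041,0.051,0],"delta_rot": [0,0,-0.001],"claw": 12},{"delta_pos": [0.0043,0.054,0],"delta_rot": [0,0,-0.001],"claw": 12}]'

```text
time: 8.92
eef_pos: [0.5496, 0.006, 0.0702]
tcp_rot: [0.03, 0.705, -0.038, 0.708]
contact_force: [-0.3, -7.1, -2.6]
opening: 0.203
```

```bash
python3 -c "
from h import *
rep()
im=ctrl.read_camera('top')[185:285,180:360]
cv2.imwrite('pics/t4.png',cv2.convertScaleAbs(cv2.resize(im,None,fx=4,fy=4,interpolation=cv2.INTER_CUBIC),alpha=1.3))"
```

```text
8.9167 local -86.2 -0.0 z 0.0702 F along -7.13 side -0.37 z -2.57 tq [-1.27  0.14 -0.01] yaw 84.48 tilt [-1.    -0.01   0.004]
```

View pics/t4.png

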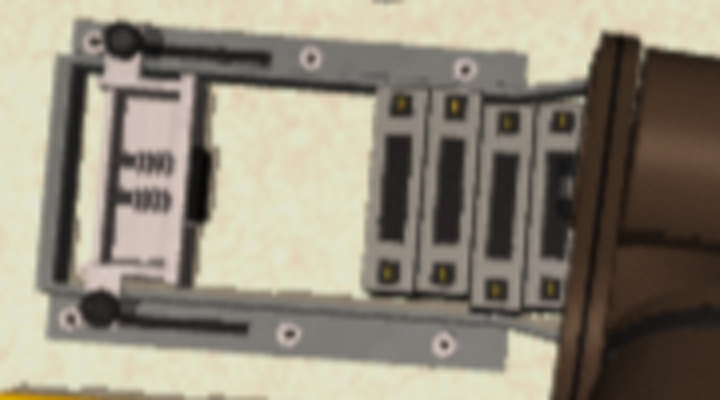

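Batteries 1 and 2 are between the rails. Batteries 3 and 4 are entering, close to the lower flare at (495–560, 305). I carry on.

Request:
play_rows --targets '[{"delta_pos": [0.0003,0.003,0],"delta_rot": [0,0,0],"claw": 12},{"delta_pos": [0.0006,0.006,0],"delta_rot": [0,0,0],"claw": 12},{"delta_pos": [0.0009,0.009,0],"delta_rot": [0,0,0],"claw": 12},{"delta_pos": [0.0012,0.012,0],"delta_rot": [0,0,0],"claw": 12},{"delta_pos": [0.0015,0.015,0],"delta_rot": [0,0,0],"claw": 12},{"delta_pos": [0.0018,0.018,0],"delta_rot": [0,0,0],"claw": 12},{"delta_pos": [0.002,0.021,0],"delta_rot": [0,0,0],"claw": 12},{"delta_pos": [0.0023,0.024,0],"delta_rot": [0,0,0],"claw": 12},{"delta_pos": [0.0026,0.027,0],"delta_rot": [0,0,0],"claw": 12},{"delta_pos": [0.0029,0.03,0],"delta_rot": [0,0,0],"claw": 12},{"delta_pos": [0.0032,0.033,0],"delta_rot": [0,0,0],"claw": 12},{"delta_pos": [0.0035,0.036,0],"delta_rot": [0,0,0],"claw": 12}]'

```text
time: 9.97
eef_pos: [0.5529, 0.0418, 0.0703]
tcp_rot: [0.03, 0.705, -0.038, 0.707]
contact_force: [-0.7, -7.3, -1.4]
opening: 0.203
```

```bash
python3 -c "
from h import *
rep()"
```

```text
9.9667 local -50.2 0.2 z 0.0703 F along -7.37 side -0.03 z -1.37 tq [-1.26  0.07  0.02] yaw 84.51 tilt [-1.    -0.012  0.004]
```

Request:
play_rows --targets '[{"delta_pos": [0.0003,0.003,0],"delta_rot": [0,0,0],"claw": 12},{"delta_pos": [0.0006,0.006,0],"delta_rot": [0,0,0],"claw": 12},{"delta_pos": [0.0009,0.009,0],"delta_rot": [0,0,0],"claw": 12},{"delta_pos": [0.0012,0.012,0],"delta_rot": [0,0,0],"claw": 12},{"delta_pos": [0.0015,0.015,0],"delta_rot": [0,0,0],"claw": 12},{"delta_pos": [0.0018,0.018,0],"delta_rot": [0,0,0],"claw": 12},{"delta_pos": [0.002,0.021,0],"delta_rot": [0,0,0],"claw": 12},{"delta_pos": [0.0023,0.024,0],"delta_rot": [0,0,0],"claw": 12},{"delta_pos": [0.0026,0.027,0],"delta_rot": [0,0,0],"claw": 12},{"delta_pos": [0.0028,0.029,0],"delta_rot": [0,0,0],"claw": 12},{"delta_pos": [0.0029,0.03,0],"delta_rot": [0,0,0],"claw": 12},{"delta_pos": [0.003,0.031,0],"delta_rot": [0,0,0],"claw": 12},{"delta_pos": [0.0031,0.032,0],"delta_rot": [0,0,0],"claw": 12},{"delta_pos": [0.0032,0.033,0],"delta_rot": [0,0,0],"claw": 12},{"delta_pos": [0.0033,0.034,0],"delta_rot": [0,0,0],"claw": 12}]'

```text
time: 11.22
eef_pos: [0.5559, 0.0748, 0.0704]
tcp_rot: [0.029, 0.706, -0.039, 0.707]
contact_force: [-0.8, -7.2, -1.0]
opening: 0.203
```

```bash
python3 -c "
from h import *
rep()
im=ctrl.read_camera('top')[185:285,180:360]
cv2.imwrite('pics/t5.png',cv2.convertScaleAbs(cv2.resize(im,None,fx=4,fy=4,interpolation=cv2.INTER_CUBIC),alpha=1.3))"
```

```text
11.2167 local -17.1 0.4 z 0.0704 F along -7.2 side 0.11 z -1.01 tq [-1.24  0.06 -0.04] yaw 84.55 tilt [-1.    -0.014  0.003]
```

View pics/t5.png

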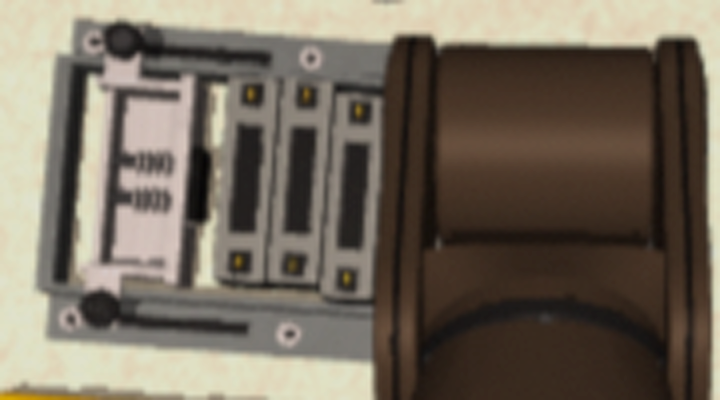

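Battery 1's front is about 3 px (6 mm) short of the pad (col 212 against about 225 in the crop). Now I creep.

Request:
play_rows --targets '[{"delta_pos": [0.0001,0.001,0],"delta_rot": [0,0,0],"claw": 12},{"delta_pos": [0.0002,0.002,0],"delta_rot": [0,0,0],"claw": 12},{"delta_pos": [0.0003,0.003,0],"delta_rot": [0,0,0],"claw": 12},{"delta_pos": [0.0004,0.004,0],"delta_rot": [0,0,0],"claw": 12},{"delta_pos": [0.0005,0.005,0],"delta_rot": [0,0,0],"claw": 12},{"delta_pos": [0.0006,0.006,0],"delta_rot": [0,0,0],"claw": 12},{"delta_pos": [0.0007,0.007,0],"delta_rot": [0,0,0],"claw": 12},{"delta_pos": [0.0008,0.008,0],"delta_rot": [0,0,0],"claw": 12}]'

```text
time: 11.93
eef_pos: [0.5565, 0.0821, 0.0705]
tcp_rot: [0.028, 0.706, -0.039, 0.707]
contact_force: [-1.1, -7.2, -2.1]
opening: 0.201
```

```bash
python3 -c "
from h import *
rep()"
```

```text
11.9333 local -9.8 0.5 z 0.0705 F along -7.28 side 0.42 z -2.12 tq [-1.24  0.02  0.01] yaw 84.57 tilt [-1.    -0.016  0.002]
```

Request:
play_rows --targets '[{"delta_pos": [0,0.0005,0],"delta_rot": [0,0,0],"claw": 12},{"delta_pos": [0.0001,0.001,0],"delta_rot": [0,0,0],"claw": 12},{"delta_pos": [0.0001,0.0015,0],"delta_rot": [0,0,0],"claw": 12},{"delta_pos": [0.0002,0.002,0],"delta_rot": [0,0,0],"claw": 12},{"delta_pos": [0.0002,0.0025,0],"delta_rot": [0,0,0],"claw": 12}]'

```text
time: 12.35
eef_pos: [0.5566, 0.0836, 0.0706]
tcp_rot: [0.027, 0.706, -0.04, 0.706]
contact_force: [-0.1, -7.1, -1.7]
opening: 0.207
```

```bash
python3 -c "
from h import *
rep()"
```

```text
12.35 local -8.3 0.6 z 0.0706 F along -7.07 side -0.56 z -1.73 tq [-1.27 -0.01 -0.06] yaw 84.6 tilt [-1.    -0.018  0.001]
```

Request:
play_rows --targets '[{"delta_pos": [0,0.0005,0],"delta_rot": [0.002,0,0],"claw": 12},{"delta_pos": [0.0001,0.001,0],"delta_rot": [0.004,0,0],"claw": 12},{"delta_pos": [0.0001,0.0015,0],"delta_rot": [0.005,0,0],"claw": 12},{"delta_pos": [0.0002,0.002,0],"delta_rot": [0.005,0,0],"claw": 12},{"delta_pos": [0.0002,0.0025,0],"delta_rot": [0.005,0,0],"claw": 12},{"delta_pos": [0.0002,0.003,0],"delta_rot": [0.005,0,0],"claw": 12}]'

```text
time: 12.85
eef_pos: [0.5563, 0.0858, 0.07]
tcp_rot: [0.032, 0.707, -0.035, 0.706]
contact_force: [-1.1, -6.8, -3.5]
opening: 0.204
```

```bash
python3 -c "
from h import *
rep()"
```

```text
12.85 local -6.1 1.1 z 0.07 F along -6.83 side 0.42 z -3.53 tq [-1.21 -0.14 -0.1 ] yaw 84.6 tilt [-1.    -0.004 -0.001]
```

Request:
play_rows --targets '[{"delta_pos": [0,0.0005,0],"delta_rot": [0,0,0],"claw": 12},{"delta_pos": [0.0001,0.001,0],"delta_rot": [0,0,0],"claw": 12},{"delta_pos": [0.0001,0.0015,0],"delta_rot": [0,0,0],"claw": 12},{"delta_pos": [0.0002,0.002,0],"delta_rot": [0,0,0],"claw": 12},{"delta_pos": [0.0002,0.0025,0],"delta_rot": [0,0,0],"claw": 12}]'

```text
time: 13.27
eef_pos: [0.5564, 0.0869, 0.0702]
tcp_rot: [0.03, 0.707, -0.036, 0.706]
contact_force: [-0.0, -9.1, -1.3]
opening: 0.204
```

```bash
python3 -c "
from h import *
rep()"
```

```text
13.2667 local -5.0 1.1 z 0.0702 F along -9.03 side -0.88 z -1.3 tq [-1.59 -0.04 -0.12] yaw 84.63 tilt [-1.    -0.008 -0.002]
```

Request:
play_rows --targets '[{"delta_pos": [0.0002,0.001,0],"delta_rot": [0,0,0],"claw": 12},{"delta_pos": [0.0004,0.0015,0],"delta_rot": [0,0,0],"claw": 12},{"delta_pos": [0.0006,0.002,0],"delta_rot": [0,0,0],"claw": 12},{"delta_pos": [0.0006,0.0025,0],"delta_rot": [0,0,0],"claw": 12},{"delta_pos": [0.0007,0.003,0],"delta_rot": [0.001,0,0],"claw": 12}]'

```text
time: 13.68
eef_pos: [0.5568, 0.0882, 0.0703]
tcp_rot: [0.03, 0.708, -0.036, 0.705]
contact_force: [-0.4, -10.5, -1.7]
opening: 0.203
```

```bash
python3 -c "
from h import *
rep()"
```

```text
13.6833 local -3.7 0.8 z 0.0703 F along -10.5 side -0.59 z -1.68 tq [-1.75  0.03 -0.09] yaw 84.69 tilt [-1.    -0.008 -0.003]
```

Request:
play_rows --targets '[{"delta_pos": [0.0001,0.001,0],"delta_rot": [0,0,0],"claw": 12},{"delta_pos": [0.0002,0.0015,0],"delta_rot": [0,0,0],"claw": 12},{"delta_pos": [0.0002,0.002,0],"delta_rot": [0,0,0],"claw": 12},{"delta_pos": [0.0002,0.0025,0],"delta_rot": [0.001,0,0],"claw": 12}]'

```text
time: 14.02
eef_pos: [0.5569, 0.0891, 0.0703]
tcp_rot: [0.029, 0.708, -0.036, 0.705]
contact_force: [-0.7, -10.1, -2.5]
opening: 0.209
```

```bash
python3 -c "
from h import *
rep()"
```

```text
14.0167 local -2.8 0.8 z 0.0703 F along -10.09 side -0.27 z -2.49 tq [-1.81 -0.08 -0.19] yaw 84.74 tilt [-1.    -0.009 -0.004]
```

Request:
play_rows --targets '[{"delta_pos": [0.0001,0.001,0],"delta_rot": [0,0,0],"claw": 12},{"delta_pos": [0.0002,0.0015,0],"delta_rot": [0,0,-0.001],"claw": 12},{"delta_pos": [0.0002,0.002,0],"delta_rot": [0.001,0,-0.001],"claw": 12},{"delta_pos": [0.0003,0.0025,0],"delta_rot": [0.001,0,-0.001],"claw": 12},{"delta_pos": [0.0003,0.003,0],"delta_rot": [0.001,0,-0.001],"claw": 12}]'

```text
time: 14.43
eef_pos: [0.5569, 0.09, 0.0704]
tcp_rot: [0.029, 0.708, -0.037, 0.704]
contact_force: [-2.0, -11.0, -1.2]
opening: 0.203
```

```bash
python3 -c "
from h import *
rep()"
```

```text
14.4333 local -1.9 0.9 z 0.0704 F along -11.18 side 0.91 z -1.22 tq [-1.99 -0.01 -0.09] yaw 84.63 tilt [-1.    -0.011 -0.005]
```

Request:
play_rows --targets '[{"delta_pos": [0.0001,0.001,0],"delta_rot": [0,0,0],"claw": 12},{"delta_pos": [0.0002,0.0015,0],"delta_rot": [0,0,0],"claw": 12},{"delta_pos": [0.0002,0.002,0],"delta_rot": [0.001,0,0],"claw": 12},{"delta_pos": [0.0003,0.0025,0],"delta_rot": [0.001,0,0],"claw": 12}]'

```text
time: 14.77
eef_pos: [0.557, 0.0905, 0.0705]
tcp_rot: [0.029, 0.709, -0.037, 0.704]
contact_force: [-1.2, -12.0, -1.6]
opening: 0.205
```

```bash
python3 -c "
from h import *
rep()"
```

```text
14.7667 local -1.4 0.9 z 0.0705 F along -12.07 side 0.07 z -1.55 tq [-2.01 -0.02 -0.1 ] yaw 84.7 tilt [-1.    -0.012 -0.006]
```

Request:
play_rows --targets '[{"delta_pos": [0.0001,0.001,0],"delta_rot": [0,0,0],"claw": 12},{"delta_pos": [0.0002,0.002,0],"delta_rot": [0,0,0],"claw": 12},{"delta_pos": [0.0002,0.0025,0],"delta_rot": [0.001,0,0],"claw": 12},{"delta_pos": [0.0003,0.003,0],"delta_rot": [0.002,0,0],"claw": 12},{"delta_pos": [0.0003,0.0035,0],"delta_rot": [0.002,0,0],"claw": 12},{"delta_pos": [0.0003,0.0035,0],"delta_rot": [0.002,0,0],"claw": 12}]'

```text
time: 15.27
eef_pos: [0.5572, 0.0912, 0.0706]
tcp_rot: [0.028, 0.709, -0.036, 0.704]
contact_force: [-1.3, -13.1, -1.0]
opening: 0.203
```

```bash
python3 -c "
from h import *
rep()"
```

```text
15.2667 local -0.7 0.8 z 0.0706 F along -13.16 side -0.03 z -0.95 tq [-2.42 -0.02 -0.17] yaw 84.77 tilt [-1.    -0.012 -0.007]
```

Request:
play_rows --targets '[{"delta_pos": [0.0001,0.001,0],"delta_rot": [0,0,0],"claw": 12},{"delta_pos": [0.0002,0.002,0],"delta_rot": [0.001,0,-0.001],"claw": 12},{"delta_pos": [0.0003,0.003,0],"delta_rot": [0.002,0,-0.002],"claw": 12},{"delta_pos": [0.0003,0.0035,0],"delta_rot": [0.003,0,-0.002],"claw": 12},{"delta_pos": [0.0004,0.004,0],"delta_rot": [0.003,0,-0.002],"claw": 12},{"delta_pos": [0.0004,0.0045,0],"delta_rot": [0.003,0,-0.002],"claw": 12},{"delta_pos": [0.0004,0.0045,0],"delta_rot": [0.003,0,-0.002],"claw": 12}]'

```text
time: 15.85
eef_pos: [0.5572, 0.0914, 0.0707]
tcp_rot: [0.029, 0.71, -0.038, 0.703]
contact_force: [-2.7, -18.5, -0.4]
opening: 0.205
```

```bash
python3 -c "
from h import *
rep()"
```

```text
15.85 local -0.5 0.8 z 0.0707 F along -18.68 side 0.91 z -0.42 tq [-3.27  0.19 -0.03] yaw 84.61 tilt [-1.    -0.013 -0.01 ]
```

Now on the steel: 18.7 N along the lane minus about 7 N of sliding friction leaves about 11–12 N. I repeat and hold for 0.5 s, then ease off.

Request:
play_rows --targets '[{"delta_pos": [0.0002,0.002,0],"delta_rot": [0.001,0,0],"claw": 12},{"delta_pos": [0.0003,0.003,0],"delta_rot": [0.002,0,0],"claw": 12},{"delta_pos": [0.0004,0.004,0],"delta_rot": [0.003,0,0],"claw": 12},{"delta_pos": [0.0004,0.0044,0],"delta_rot": [0.003,0,0],"claw": 12},{"delta_pos": [0.0004,0.0044,0],"delta_rot": [0.003,0,0],"claw": 12},{"delta_pos": [0.0004,0.0044,0],"delta_rot": [0.003,0,0],"claw": 12},{"delta_pos": [0.0004,0.0044,0],"delta_rot": [0.003,0,0],"claw": 12},{"delta_pos": [0.0004,0.0044,0],"delta_rot": [0.003,0,0],"claw": 12}]'

```text
time: 16.52
eef_pos: [0.5573, 0.0914, 0.0708]
tcp_rot: [0.028, 0.711, -0.037, 0.702]
contact_force: [-2.0, -17.9, -0.0]
opening: 0.207
```

```bash
python3 -c "
from h import *
rep()"
```

```text
16.5167 local -0.5 0.7 z 0.0708 F along -18.02 side 0.28 z -0.0 tq [-3.34  0.05 -0.15] yaw 84.74 tilt [-1.    -0.013 -0.012]
```

Request:
play_rows --targets '[{"delta_pos": [0.0002,0.003,0],"delta_rot": [0,0,0],"claw": 12},{"delta_pos": [0.0002,0.002,0],"delta_rot": [0,0,0],"claw": 12},{"delta_pos": [0.0001,0.001,0],"delta_rot": [0,0,0],"claw": 12},{"delta_pos": [0.0001,0.0007,0],"delta_rot": [0,0,0],"claw": 12},{"delta_pos": [0.0001,0.0007,0],"delta_rot": [0,0,0],"claw": 12}]'

```text
time: 16.93
eef_pos: [0.5574, 0.0912, 0.0709]
tcp_rot: [0.028, 0.711, -0.037, 0.702]
contact_force: [0.2, -7.0, -2.4]
opening: 0.206
```

```bash
python3 -c "
from h import *
rep()"
```

```text
16.9333 local -0.6 0.6 z 0.0709 F along -6.99 side -0.84 z -2.39 tq [-1.16 -0.16 -0.21] yaw 84.7 tilt [-1.    -0.014 -0.012]
```

Request:
play_rows --targets '[{"delta_pos": [0,0.0006,0],"delta_rot": [0,0,0],"claw": 12},{"delta_pos": [0,0.0006,0],"delta_rot": [0,0,0],"claw": 19},{"delta_pos": [0,0.0004,0],"delta_rot": [0,0,0],"claw": 22},{"delta_pos": [0,0.0002,0],"delta_rot": [0,0,0],"claw": 26},{"delta_pos": [0,0,0],"delta_rot": [0,0,0],"claw": 30},{"delta_pos": [0,0,0],"delta_rot": [0,0,0],"claw": 35},{"delta_pos": [0,0,0],"delta_rot": [0,0,0],"claw": 40},{"delta_pos": [0,0,0],"delta_rot": [0,0,0],"claw": 40}]'

```text
time: 17.6
eef_pos: [0.5574, 0.0915, 0.071]
tcp_rot: [0.028, 0.711, -0.037, 0.702]
contact_force: [-0.2, 0.3, -0.9]
opening: 0.465
```

```bash
python3 -c "
from h import *
rep()"
```

```text
17.6 local -0.4 0.5 z 0.071 F along 0.32 side 0.23 z -0.92 tq [-0.01 -0.03  0.01] yaw 84.71 tilt [-1.    -0.014 -0.012]
```

Request:
play_rows --targets '[{"delta_pos": [0,0,0.01],"delta_rot": [0,0,0],"claw": 40},{"delta_pos": [0,0,0.03],"delta_rot": [0,0,0],"claw": 40},{"delta_pos": [0,0,0.06],"delta_rot": [0,0,0],"claw": 40},{"delta_pos": [0,0,0.1],"delta_rot": [0,0,0],"claw": 40},{"delta_pos": [0,0,0.14],"delta_rot": [0,0,0],"claw": 40},{"delta_pos": [0,0,0.18],"delta_rot": [0,0,0],"claw": 40},{"delta_pos": [0,-0.05,0.2],"delta_rot": [0,0,0],"claw": 40},{"delta_pos": [0,-0.1,0.2],"delta_rot": [0,0,0],"claw": 40},{"delta_pos": [0,-0.14,0.2],"delta_rot": [0,0,0],"claw": 40},{"delta_pos": [0,-0.18,0.2],"delta_rot": [0,0,0],"claw": 40},{"delta_pos": [0,-0.22,0.2],"delta_rot": [0,0,0],"claw": 40},{"delta_pos": [0,-0.26,0.2],"delta_rot": [0,0,0],"claw": 40},{"delta_pos": [0,-0.3,0.2],"delta_rot": [0,0,0],"claw": 40},{"delta_pos": [0,-0.3,0.2],"delta_rot": [0,0,0],"claw": 40}]'

```text
time: 18.77
eef_pos: [0.5569, -0.2137, 0.272]
tcp_rot: [0.029, 0.71, -0.04, 0.702]
contact_force: [-0.3, 0.5, -0.2]
opening: 0.47
```

```bash
python3 -c "
from h import *
rep()
im=ctrl.read_camera('top'); cv2.imwrite('pics/t6f.png',im)
im=im[185:285,180:360]
cv2.imwrite('pics/t6.png',cv2.convertScaleAbs(cv2.resize(im,None,fx=4.4,fy=4.4,interpolation=cv2.INTER_CUBIC),alpha=1.3))"
```

```text
18.7667 local -304.2 -28.6 z 0.272 F along 0.42 side 0.39 z -0.16 tq [-0.06 -0.02 -0.01] yaw 84.44 tilt [-1.    -0.016 -0.01 ]
```

View pics/t6.png

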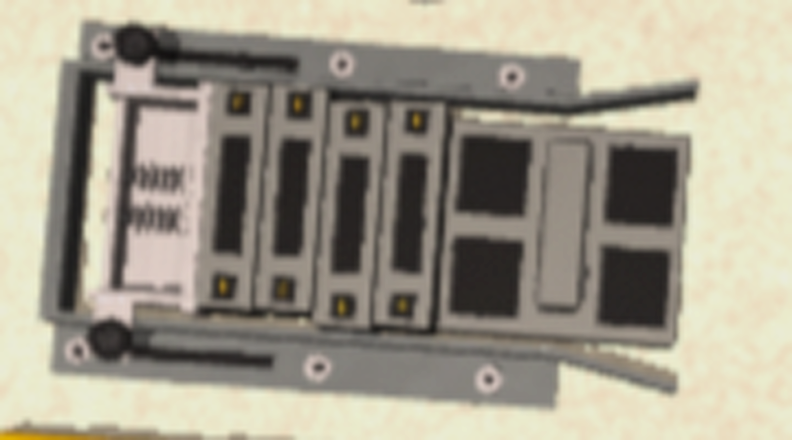

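```bash
python3 - <<'E'
from h import *
c=ctrl.calibration("top")
A=lambda p:np.array(p,float)/4.4+[180,185]-.4
loc=lambda p:(np.c_[(p-O)@d,(p-O)@n]*1e3).round(1)
an=lambda v:np.degrees(np.arctan2(v[1],v[0]))
for i,t in enumerate([[[238,103],[224,286]],[[298,104],[284,288]],[[356,122],[342,306]],[[417,120],[403,304]]]):
    w=ray(c,A(t),.068)[:,:2]; print("b",i+1,loc(w.mean(0)),an(w[0]-w[1])+90-84.41)
r=ray(c,A([[548,140],[590,140],[576,308],[537,305]]),.076)[:,:2]; print("rib",loc(r.mean(0)),an(r[0]+r[1]-r[2]-r[3])+90-84.41)
f=ray(c,A([[455,120],[690,137],[676,345],[438,330]]),.034)[:,:2]; print("filler",loc(f.mean(0)),loc(f))
E
```

```text
b 1 [[138.6   1.1]] 0.5630919738202067
b 2 [[113.7  -0.2]] 0.483067102899426
b 3 [[89.   5.5]] 0.3807032835600097
b 4 [[63.7  2.8]] 0.27566354773252044
rib [[-0.5  3.4]] 0.06676614835663486
filler [[-1.3  3.7]] [[ 49.8 -41.5]
 [-52.3 -41.9]
 [-52.7  48.6]
 [ 49.9  49.8]]
```

Batteries sit at 25 mm pitch, square within 0.6°, with the filler about 64–65 mm behind b4 (64.5 is touching). b3 reads 5.5 mm aside, but the rails only allow 4.2 mm, so that is a bias in my lane line. I check the bystanders, then hand in.

```bash
python3 - <<'E'
from h import *
a=cv2.imread('pics/top0.png'); b=ctrl.read_camera('top')
for nm,(x0,y0,x1,y1) in dict(jar=(298,140,342,185),tape=(355,143,412,200),meter=(170,280,262,333),screwdriver=(145,190,172,300),spanner=(190,148,290,188),tray=(424,140,484,206),bottle=(140,128,182,168)).items():
    A=cv2.cvtColor(a[y0:y1,x0:x1],6).astype(np.float32); B=cv2.cvtColor(b[y0:y1,x0:x1],6).astype(np.float32)
    print(nm,cv2.phaseCorrelate(A,B), np.abs(A-B).mean().round(1))
ctrl.sign_off()
E
```

```text
jar ((0.48921518939004116, 0.47576564448898395), 0.9452607964880673) 27.0
tape ((0.0006536722202206136, -0.014623042439154688), 1.0151718490653567) 23.1
meter ((-0.006530565170173475, 0.011130909576152703), 0.9964451892416418) 17.3
screwdriver ((0.44287713672791895, -0.007872569767350512), 0.9432492668246045) 22.7
spanner ((-0.00935400637280992, 0.028501481299397113), 0.9823028910160064) 26.9
tray ((-0.18398433066208142, -0.33521563301417956), 0.46735577583312987) 23.7
bottle ((0.4915206932417959, 0.00861918172108389), 0.9797952718204922) 18.3
the job is handed in; nothing more can be done
```

I set the filler block squarely behind the row and pushed the four batteries straight into the cradle until the pad gave way and battery 1 met the steel. I then let go, drew the arm clear and handed the job in at about 19 s of the 72 s allowed.

**Pressing force:** the arm pushed with 18 to 19 N along the lane for about half a second. Taking off the roughly 7 N needed just to slide the row leaves about 11 N on the bracket. That figure is an estimate; I could not measure the bracket force directly.

**Last checks:**
- **Row:** the batteries stand about 25 mm apart centre to centre, so they are touching, and each is within about 0.6° of the lane.
- **Filler:** it is about 64 to 65 mm behind battery 4 (64.5 mm is touching) and in line.
- **Tool:** the gripper was clear of everything.
- **Bystanders:** none shifted by more than about half a pixel (1 mm). The match on the lug tray was weak, because its view had changed.

**Did not agree:** battery 3 measured 5.5 mm off the centre line, over the 5 mm limit. The rails allow at most 4.2 mm, so I put this down to a small error in my measured lane line and did not correct it.

**Not measured:** I did not measure the pad's load after letting go. I take it to be under load because the filler stayed where it was when the row was pressed on the bracket.

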